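Turn a machined cover hollow side up onto the assembly block

TASK

The loose aluminium cover on the wooden bar lies hollow side down. Turn it over and lay it, orange hollow side up, on the blue assembly block, flat, centred and square with the block, just as the finished cover lies on the green block, and let go of it. Leave the finished cover, the metal cup and the screwdriver where they are.

Things in the scene. Friction and masses are not known exactly. Their poses are not given: they have to be found in the camera images.
- cover_center (a point): centre (half-way up) of the loose aluminium cover: a square shell 54 x 54 mm, 20 mm thick, walls 5 mm; one side a bare 6 mm plate with four screw heads, the other an open hollow 44 x 44 mm, 14 mm deep, orange inside. x and y axes along its sides; z points out of the plate side: up at the start (hollow down), down when done. 60-130 g. Stands steadily on any of its 54 x 20 mm sides.
- bar_top (a point): centre of the top face of a light wooden bar fixed to the bench, 34 mm wide (x axis), 200 mm long (y axis), 35 mm high (this point is 35 mm above the bench). The cover starts on it, sides roughly along the bar's, overhanging each long side by about 10 mm; it can also stand on edge there.
- blue_block_top (a point): centre of the top face of the blue assembly block fixed to the bench: 46 x 46 mm, 35 mm high, on a dark steel foot plate 80 x 80 mm, 4 mm thick; this point is 35 mm above the bench, x and y axes along the block's sides. It is empty.
- green_block_top (a point): the same point of the green block, of the same shape and size, which carries the finished cover; the two blocks may swap places
- finished_center (a point): centre (half-way up) of the finished cover, same shape and size, lying hollow side up on the green block (z axis up, out of the hollow); leave alone
- cup_center (a point): centre of a loose turned aluminium cup, 40 mm across, 36 mm high, standing on the bench; leave alone
- driver_grip (a point): middle of the red handle of a screwdriver 170 mm long lying on the bench; leave alone
Mind the look-alikes: they are no part of the job. What is shaped like the part that bears blue_block_top but red or yellow is not meant.

How it is judged (in metres and radians):
On the way:
1. the cover has been turned over: its hollow looks upward, not more than 60 degrees from straight up (angle between cover_center's own z axis and vertical above 2.09 rad), for 0.1 s.
At the end, for the whole second after the job is handed in: The cover rests on the blue block, hollow up within 7 degrees, its centre within 12 mm of the block's centre and 10 mm (within 4 mm) above the block's top, its sides within 15 degrees of the block's sides, at rest (angle between cover_center's own z axis and vertical above 3.02 rad and horizontal distance between cover_center and blue_block_top below 0.012 m and z of cover_center in the frame of blue_block_top between 0.006 and 0.014 m and (angle between the x axis of cover_center and the x axis of blue_block_top, either way round below 0.26 rad or angle between the x axis of cover_center and the y axis of blue_block_top, either way round below 0.26 rad) and linear speed of cover below 0.02 m/s); the robot touches nothing.
It fails at once if the finished cover moved more than 15 mm (distance of finished_center from where it was at the start of the episode above 0.015 m).
It fails at once if the cup moved more than 25 mm (distance of cup_center from where it was at the start of the episode above 0.025 m).
It fails at once if the screwdriver moved more than 25 mm (distance of driver_grip from where it was at the start of the episode above 0.025 m).
It also fails if it takes over 54 s, if anything falls off the work surface, if the arm or the gripper's body presses on something with over 40 N, if the wrist force passes 120 N, or if a joint passes its speed limit or range.

ROBOT

A 6-joint arm with a two-finger parallel gripper is mounted at the origin on the work surface. World frame = base frame: x ahead of the robot, y to its left, z up, the work surface at z = 0. Lengths are in mm, angles in rad, forces in N, time in s.
With the tool pointing down it reaches from about 375 to 900 mm from the base axis. Payload 3.1 kg.
Tool frame: the origin (TCP) lies midway between the tips of the shut fingers; the grasp point (between the pads) lies 19 mm behind it; z points along the fingers, y is the line along which they close (so a half turn about z gives the same grasp; the last joint's range is limited). The gripper opens to 85 mm and grips with 20 to 120 N. Pads are 22 mm wide; open, the fingers measure 114 mm over their backs; the gripper's body (76 mm by 85 mm) begins 54 mm behind the grasp point. The pads swing forward as they close: fully open they stand 13 mm farther back than shut.
Start: joints at [1.113, 0.527, 1.433, -0, 1.181, -0.178], TCP at [171.961, 600.855, 231.31] pointing down, gripper open.
Joint ranges: [-3.08, 3.08], [-0.75, 2.2], [0.22, 2.44], [-1.43, 4.57], [0, 2.65], [-2.85, 2.85]. Speed limits (rad/s): [2.79, 2.79, 3.14, 3.14, 3.14, 3.14].

INTERFACE

Orientations are given as [roll, pitch, yaw] about the fixed x, y, z axes, in that order (R = Rz(yaw) Ry(pitch) Rx(roll)).
In Python, from bench import monitor, camera, ticket gives the robot as it stands.
- The arm moves only by the shell command python3 -m jog 'ROWS' [OPENING] [FORCE]. ROWS is JSON, a list of rows, each a list of 2 entries, a list of its own where there are three numbers: the shift along the tool's x, y, z in cm, then the turn, a rotation vector about the tool's x, y, z in degrees. A call has 1 to 8 rows; each row shifts and turns the commanded pose from where the row before left it, along the tool's axes as they then stand; what a row does not reach is not made up. A row lasts 1/12 s, in which the tool goes at most 41.7 mm and 7.16 degrees, less where a joint would pass 70% of its speed; a pose out of reach is approached as far as the arm can. A call is refused whole if a number of a shift passes 4.17 or a number of a turn 7.16, either way. A call with a gripper value outside its range is refused whole. OPENING is the finger opening in cm, from 0 to 8.54, set as the call begins (- or left out, the last holds). The fingers move at their own pace and stop on an object; FORCE is the grip in N (left out, the last holds). Time passes only in rows, so rows that do not move let the fingers close. It gives the time, the measured TCP pose, the force, the opening and the grip force at its end, in the units of the state.
- monitor.get_state(): the state, without advancing time (a new reading comes with each control period).
- camera(name): name is "scene" or "top"; returns a dict with "pixels" (480x640x3 uint8, red, green, blue), "fovy" (degrees; the focal length in pixels is half the picture's height over the tangent of half this angle, whatever the lens; pixels are square), "cx", "cy" (the principal point, pixels), "view" (4x4, takes a point from world to camera coordinates). Camera axes: x right, y down, z forward; pixel columns grow to the right and rows downward; lengths in mm; the calibration is good to about 2 mm. A picture is of the moment at which its call begins. There is no depth.
- ticket.finish_job(): hands the job in; it is judged then, once.
The state is a dict: "t": time; "qpos": joint angles; "joint_velocities": joint speeds; "tau": joint torques, N m; "position": TCP position; "orientation": TCP orientation; "wrist_force": force on the tool from outside, world axes, zero at the start; "moment": the same for the moment, N m; "width": opening from 0.0 (shut) to 1.0 (fully open); "grip_force": force on a finger pad.
Only numpy, scipy, OpenCV 4.12 (cv2) and the standard library are available. Lean on these libraries where they do the work, as an engineer would, in place of code of your own. Each camera call takes 0.05 s, during which the arm holds its last target. There are 200 camera calls.

## Working session

There is one attempt and no reset: what is moved stays moved. The work goes in short steps, Python scripts to look and compute and a shell command to move; the robot and the scene stay as the last step left them, time stands still between calls to the robot, and variables do not carry over. Pictures are saved under pics/ and viewed, at most 10 in all, crops included, and the job is handed in when it is done.

```bash
ls; mkdir -p pics; python3 - <<'E'
from bench import monitor,camera
import cv2,numpy as np
np.set_printoptions(precision=4,suppress=True)
for n in("scene","top"):
    c=camera(n); cv2.imwrite(f"pics/{n}0.png",c["pixels"][:,:,::-1]); print(n,c["fovy"],c["cx"],c["cy"]);print(np.array(c["view"]))
print(monitor.get_state())
E
```

```text
pics
scene 52.58185754874104 321.9840868329761 240.99947099074836
[[  -0.102     0.9948    0.0002    5.9093]
 [   0.8476    0.087    -0.5235 -403.0092]
 [  -0.5208   -0.0533   -0.852  1123.3832]
 [   0.        0.        0.        1.    ]]
top 42.85172779276761 301.04685552619145 229.44199077997715
[[  0.045   -0.999    0.0034   4.6299]
 [ -0.9758  -0.0447  -0.2141 529.7861]
 [  0.2141   0.0063  -0.9768 859.5823]
 [  0.       0.       0.       1.    ]]
{'t': 0.1, 'qpos': array([ 1.1135,  0.5284,  1.4337, -0.    ,  1.1815, -0.1785]), 'joint_velocities': array([ 0.0011, -0.0001, -0.0036,  0.0001, -0.0011,  0.0013]), 'tau': array([ -0.0007, -44.3303, -17.8586,  -0.0002,   0.0039,   0.    ]), 'position': array([171.6917, 600.2874, 230.4486]), 'orientation': array([-3.1397, -0.0003,  2.8628]), 'wrist_force': array([ 0.1265, -0.4295, -0.3985]), 'moment': array([-0.0466,  0.0154, -0.013 ]), 'grip_force': 0.0, 'width': 1.0035126388008984}
```

View pics/scene0.png

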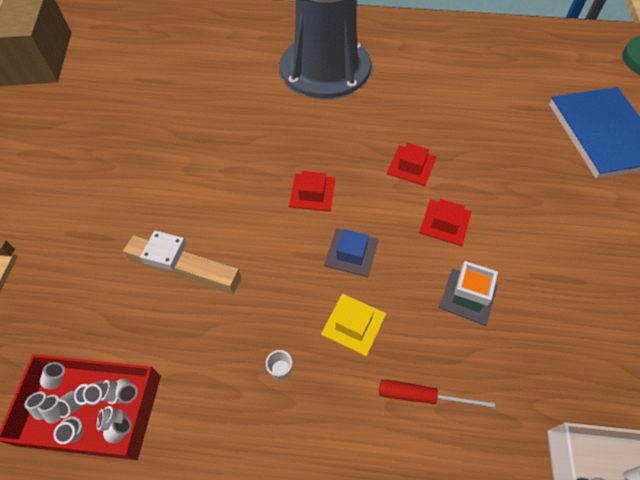

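View pics/top0.png

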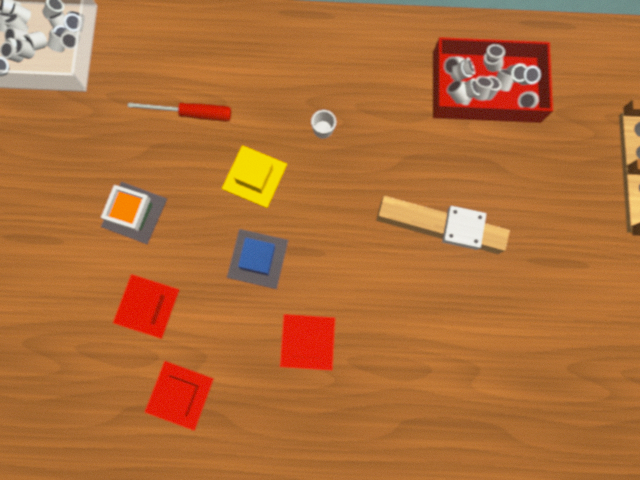

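The scene view shows the loose cover at (163,250) on the bar, the blue block at (352,245), the yellow decoy at (355,322), the finished cover at (477,283), and the cup at (279,363). In the top view the cover is at (466,227), blue at (257,255), and the finished cover at (127,208).

```bash
cat > h.py <<'E'
import cv2,numpy as np
np.set_printoptions(precision=2,suppress=True)
from bench import monitor,camera
from scipy.spatial.transform import Rotation as Ro
def ray(c,uv,z):
    V=np.array(c["view"]);R=V[:3,:3];C=-R.T@V[:3,3];f=240/np.tan(np.radians(c["fovy"])/2)
    uv=np.atleast_2d(uv).astype(float)
    d=np.c_[(uv[:,0]-c["cx"])/f,(uv[:,1]-c["cy"])/f,np.ones(len(uv))]@R
    return (C+d*((z-C[2])/d[:,2])[:,None])
def blob(m,roi):
    x0,y0,x1,y1=roi;k=np.zeros_like(m);k[y0:y1,x0:x1]=m[y0:y1,x0:x1]
    cs,_=cv2.findContours(k,cv2.RETR_EXTERNAL,cv2.CHAIN_APPROX_NONE)
    return max(cs,key=cv2.contourArea)
def rect(c,cn,z):
    p=ray(c,cn.reshape(-1,2),z)[:,:2].astype(np.float32)
    (x,y),s,a=cv2.minAreaRect(p);return np.array([x,y,*s,a])
def rel(p,R):  # world target -> shift in tool axes (cm) and rotvec deg
    s=monitor.get_state();R0=Ro.from_euler('xyz',s["orientation"])
    return R0.inv().apply(np.array(p)-s["position"])/10,np.degrees((R0.inv()*R).as_rotvec())
E
python3 - <<'E'
from h import *
for n,rc,rb in(("top",(435,195,500,260),(225,225,290,290)),("scene",(135,222,195,275),(325,220,385,275))):
    c=camera(n);g=c["pixels"];hsv=cv2.cvtColor(g,cv2.COLOR_RGB2HSV)
    w=((hsv[...,1]<50)&(hsv[...,2]>110)).astype(np.uint8)
    cn=blob(w,rc);print(n,"cover",rect(c,cn,55))
    k=np.zeros_like(w);cv2.drawContours(k,[cv2.convexHull(cn)],-1,1,-1);k=cv2.erode(k,np.ones((5,5)))
    d=(k>0)&(cv2.cvtColor(g,cv2.COLOR_RGB2GRAY)<140)
    nl,_,st,ce=cv2.connectedComponentsWithStats(d.astype(np.uint8))
    P=ray(c,ce[1:],55);print(st[1:,4]);print(P[:,:2],P[:,:2].mean(0))
    b=((abs(hsv[...,0].astype(int)-112)<12)&(hsv[...,1]>120)).astype(np.uint8)
    v=hsv[...,2][b>0]
    # bright top face only
    bb=np.zeros_like(b);x0,y0,x1,y1=rb;bb[y0:y1,x0:x1]=b[y0:y1,x0:x1]
    t,_=cv2.threshold(hsv[...,2][bb>0].reshape(-1,1),0,255,cv2.THRESH_OTSU)
    print("blue all",rect(c,blob(b,rb),35),"top",rect(c,blob((bb&(hsv[...,2]>t)).astype(np.uint8),rb),35))
    wd=((hsv[...,0]>10)&(hsv[...,0]<25)&(hsv[...,2]>165)).astype(np.uint8)
    R=(370,190,520,260) if n=="top" else (115,225,250,295)
    print("bar",rect(c,blob(cv2.morphologyEx(wd|w,cv2.MORPH_OPEN,np.ones((3,3))),R),35))
E
```

```text
top cover [ 544.6  -216.85   57.61   56.95   80.02]
[4 4 4 4]
[[ 567.96 -202.22]
 [ 561.9  -239.95]
 [ 530.51 -195.9 ]
 [ 524.56 -233.3 ]] [ 546.23 -217.84]
blue all [490.27  95.03  46.25  46.77  79.18] top [491.65  95.53  45.07  44.77  80.  ]
bar [ 552.59 -193.13  109.09  235.34    2.61]
scene cover [ 548.17 -214.77   60.87   62.48   80.92]
[ 8  8  8  1  8 56]
[[ 521.72 -232.92]
 [ 527.78 -195.24]
 [ 559.01 -239.48]
 [ 560.07 -191.98]
 [ 565.12 -202.1 ]
 [ 573.82 -211.58]] [ 551.25 -212.22]
blue all [492.47  96.5   46.01  49.49  79.16] top [490.25  96.47  45.07  45.21  79.03]
bar [ 534.28 -241.06   95.13   64.23   80.71]
```

```bash
J="python3 -m jog"
python3 -m jog '[[[-2.43,-2.85,0],[0,0,0]],[[-2.43,-2.85,0],[0,0,0]],[[-2.43,-2.85,0],[0,0,0]],[[-2.43,-2.85,0],[0,0,0]],[[-2.43,-2.85,0],[0,0,0]],[[-2.43,-2.85,0],[0,0,0]],[[-2.43,-2.85,0],[0,0,0]],[[-2.43,-2.85,0],[0,0,0]]]' 8.54 60
python3 -m jog '[[[-2.43,-2.85,0],[0,0,0]],[[-2.43,-2.85,0],[0,0,0]],[[-2.43,-2.85,0],[0,0,0]],[[-2.43,-2.85,0],[0,0,0]],[[-2.43,-2.85,0],[0,0,0]],[[-2.43,-2.85,0],[0,0,0]],[[-2.43,-2.85,0],[0,0,0]],[[-2.43,-2.85,0],[0,0,0]]]'
python3 -m jog '[[[-2.43,-2.85,0],[0,0,0]],[[-2.43,-2.85,0],[0,0,0]],[[-2.43,-2.85,0],[0,0,0]],[[-2.43,-2.85,0],[0,0,0]],[[-2.43,-2.85,0],[0,0,0]],[[-2.43,-2.85,0],[0,0,0]],[[-2.43,-2.85,0],[0,0,0]],[[-2.43,-2.85,0],[0,0,0]]]'
python3 -m jog '[[[0,0,0],[0,0,7]],[[0,0,0],[0,0,7]],[[0,0,0],[0,0,7]],[[0,0,0],[0,0,7]],[[0,0,0],[0,0,7]],[[0,0,0],[0,0,7]]]'
python3 -m jog '[[[0,0,0],[0,0,7]],[[0,0,0],[0,0,7]],[[0,0,0],[0,0,7]],[[0,0,0],[0,0,7]],[[0,0,0],[0,0,7]],[[0,0,0],[0,0,7]]]'
python3 -m jog '[[[0,0,0],[0,-7,0]],[[0,0,0],[0,-7,0]],[[0,0,0],[0,-7,0]],[[0,0,0],[0,-7,0]],[[0,0,0],[0,-7,0]],[[0,0,0],[0,-7,0]],[[0,0,0],[0,-3,0]],[[0,0,0],[0,0,0]]]'
cat >> h.py <<'E'
A=np.radians(-10.1)
def ori(a): # tool tilt a deg towards +h
    y=np.array([np.cos(A),np.sin(A),0]);z=np.array([0,0,-1.]);x=np.cross(y,z)
    return Ro.from_matrix(np.c_[x,y,z])*Ro.from_euler('y',a,degrees=True)
def tgt(c,a,ahead): return rel(np.array(c)+ahead*ori(a).as_matrix()[:,2],ori(a))
E
python3 - <<'E'
from h import *
s=monitor.get_state();print(s["t"],s["qpos"])
print(tgt([545,-218,45],-45,-60));print(tgt([545,-218,45],-45,20))
E
```

```text
t: 0.87
position: [296.4, 326.5, 231.4]
orientation: [3.142, 0.0, 2.863]
wrist_force: [1.9, -0.5, -0.8]
width: 1.0
grip_force: 0.0
t: 1.53
position: [420.6, 53.6, 231.4]
orientation: [3.141, 0.0, 2.862]
wrist_force: [1.1, 0.5, -1.1]
width: 1.0
grip_force: 0.0
t: 2.2
position: [544.7, -219.0, 231.1]
orientation: [3.141, -0.0, 2.862]
wrist_force: [0.2, 0.3, 0.9]
width: 0.998
grip_force: 0.0
t: 2.7
position: [544.2, -217.2, 231.0]
orientation: [-3.141, -0.001, 2.124]
wrist_force: [-0.7, -0.4, -0.4]
width: 0.999
grip_force: 0.0
t: 3.2
position: [544.3, -217.1, 231.1]
orientation: [-3.141, -0.0, 1.391]
wrist_force: [0.4, -0.1, 0.8]
width: 1.003
grip_force: 0.0
t: 3.87
position: [543.9, -214.7, 228.7]
orientation: [-3.134, 0.785, 1.406]
wrist_force: [-0.4, 0.5, 0.2]
width: 1.003
grip_force: 0.0
3.8667 [-0.21  0.58  1.63 -0.91  1.11  0.46]
(array([12.77,  0.26,  7.21]), array([0.02, 0.  , 0.46]))
(array([12.77,  0.26, 15.21]), array([0.02, 0.  , 0.46]))
```

```bash
python3 -m jog '[[[3.2,0.07,0],[0,0,0]],[[3.2,0.07,0],[0,0,0]],[[3.2,0.07,0],[0,0,0]],[[3.2,0.06,0],[0,0,0]],[[0,0,2.4],[0,0,0]],[[0,0,2.4],[0,0,0]],[[0,0,2.4],[0,0,0.4]],[[0,0,0],[0,0,0]]]'
python3 - <<'E'
from h import *
t=camera("top")["pixels"][120:340,340:560];s=camera("scene")["pixels"][140:360,60:280]
cv2.imwrite("pics/pre.png",cv2.resize(np.hstack([t,s])[:,:,::-1],(800,400)))
print(tgt([545,-218,45],-45,20))
E
```

```text
t: 4.53
position: [551.8, -181.2, 87.2]
orientation: [3.142, 0.784, 1.387]
wrist_force: [1.1, -0.3, 0.5]
width: 0.998
grip_force: 0.0
(array([ 0.39, -0.18,  7.93]), array([-0.04, -0.05, -0.39]))
```

View pics/pre.png

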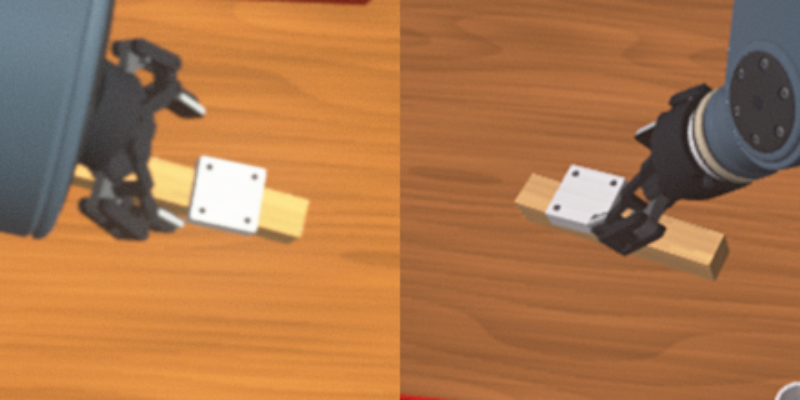

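Fingers (left crop tips about (200,110) and (175,220)) straddle the cover's line, symmetric to it. Advancing and gripping.

```bash
python3 -m jog '[[[0.4,-0.2,2],[0,0,0]],[[0,0,2],[0,0,0]],[[0,0,2],[0,0,0]],[[0,0,2],[0,0,0]],[[0,0,0],[0,0,0]],[[0,0,0],[0,0,0]]]'
python3 -m jog '[[[0,0,0],[0,0,0]],[[0,0,0],[0,0,0]],[[0,0,0],[0,0,0]],[[0,0,0],[0,0,0]],[[0,0,0],[0,0,0]],[[0,0,0],[0,0,0]],[[0,0,0],[0,0,0]],[[0,0,0],[0,0,0]]]' 4 60
python3 -m jog '[[[0,0,0],[0,0,0]],[[0,0,0],[0,0,0]],[[0,0,0],[0,0,0]],[[0,0,0],[0,0,0]]]'
python3 - <<'E'
from h import *
t=camera("top")["pixels"][120:340,340:560];s=camera("scene")["pixels"][140:360,60:280]
cv2.imwrite("pics/grip.png",cv2.resize(np.hstack([t,s])[:,:,::-1],(800,400)))
print(tgt([545,-218,45],-45,20))
E
```

```text
t: 5.13
position: [543.0, -231.5, 31.2]
orientation: [3.133, 0.785, 1.385]
wrist_force: [0.9, 0.4, -0.1]
width: 0.999
grip_force: 0.0
t: 5.8
position: [543.7, -230.7, 31.9]
orientation: [3.132, 0.786, 1.386]
wrist_force: [-0.2, 3.7, 5.7]
width: 0.624
grip_force: 63.2
t: 6.13
position: [543.7, -230.7, 32.0]
orientation: [3.132, 0.786, 1.386]
wrist_force: [0.3, 4.0, 6.0]
width: 0.623
grip_force: 63.2
(array([-0.02, -0.1 ,  0.17]), array([ 0.23,  0.06, -0.34]))
```

View pics/grip.png

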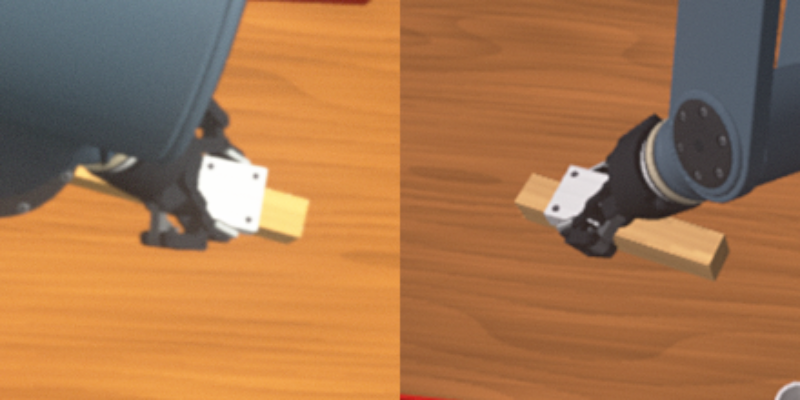

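```bash
python3 -m jog '[[[-0.7,0,-0.7],[0,0,0]],[[-1.3,0,-1.3],[0,0,0]],[[-2,0,-2],[0,0,0]],[[-2,0,-2],[0,0,0]],[[0,0,0],[0,7,0]],[[0,0,0],[0,7,0]],[[0,0,0],[0,7,0]],[[0,0,0],[0,7,0]]]'
python3 -m jog '[[[0,0,0],[0,7,0]],[[0,0,0],[0,7,0]],[[0,0,0],[0,7,0]],[[0,0,0],[0,7,0]],[[0,0,0],[0,7,0]],[[0,0,0],[0,7,0]],[[0,0,0],[0,7,0]],[[0,0,0],[0,6,0]]]'
python3 -m jog '[[[0,0,0],[0,0,0]],[[0,0,0],[0,0,0]],[[0,0,0],[0,0,0]]]'
python3 - <<'E'
from h import *
t=camera("top")["pixels"][120:340,340:560];s=camera("scene")["pixels"][140:360,60:280]
cv2.imwrite("pics/up.png",cv2.resize(np.hstack([t,s])[:,:,::-1],(800,400)))
print(tgt([545,-218,64],45,18), monitor.get_state()["qpos"])
E
```

```text
t: 6.9
position: [542.9, -230.5, 117.1]
orientation: [3.133, 0.297, 1.391]
wrist_force: [-1.1, -0.8, -1.2]
width: 0.628
grip_force: 62.8
t: 7.57
position: [542.2, -232.5, 116.3]
orientation: [3.132, -0.659, 1.396]
wrist_force: [0.3, -0.4, -1.1]
width: 0.624
grip_force: 62.9
t: 7.82
position: [541.9, -230.3, 115.5]
orientation: [3.137, -0.653, 1.395]
wrist_force: [0.5, 0.6, -0.3]
width: 0.623
grip_force: 62.9
(array([-1.98,  0.03,  6.65]), array([0.23, 7.59, 0.13])) [-0.85  0.78  1.48  0.51  1.35 -0.91]
```

View pics/up.png

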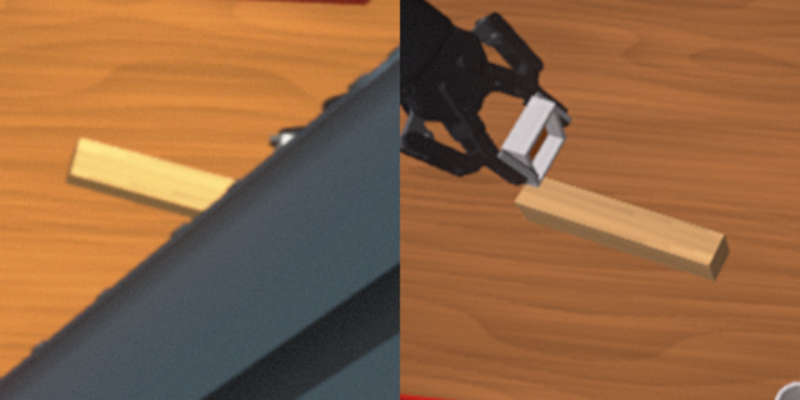

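The cover is held, its hollow facing +y (right in the scene crop at (545,150)). One rotation row was lost; I'll make it up.

```bash
python3 -m jog '[[[0,0,0],[0,3.8,0]],[[0,0,0],[0.2,3.8,0.1]],[[0,0,0],[0,0,0]],[[0,0,0],[0,0,0]]]'
python3 - <<'E'
from h import *
print(tgt([545,-218,64],45,18),tgt([545,-218,61],45,18))
E
```

```text
t: 8.25
position: [542.2, -230.5, 115.3]
orientation: [3.142, -0.785, 1.394]
wrist_force: [-0.1, -0.0, -0.8]
width: 0.623
grip_force: 62.9
(array([-2.72,  0.06,  6.33]), array([ 0.04,  0.  , -0.04])) (array([-2.93,  0.06,  6.55]), array([ 0.04,  0.  , -0.04]))
```

```bash
python3 -m jog '[[[-0.7,0,1.6],[0,0,0]],[[-0.7,0,1.6],[0,0,0]],[[-0.7,0,1.6],[0,0,0]],[[-0.6,0,1.5],[0,0,0]],[[0,0,0],[0,0,0]],[[0,0,0],[0,0,0]]]'
python3 -m jog '[[[-0.07,0,0.07],[0,0,0]],[[0,0,0],[0,0,0]],[[0,0,0],[0,0,0]]]'
python3 -m jog '[[[-0.07,0,0.07],[0,0,0]],[[0,0,0],[0,0,0]],[[0,0,0],[0,0,0]]]'
python3 -m jog '[[[-0.04,0,0.04],[0,0,0]],[[0,0,0],[0,0,0]],[[0,0,0],[0,0,0]]]'
python3 - <<'E'
from h import *
s=camera("scene")["pixels"][140:360,60:280]
cv2.imwrite("pics/stand.png",cv2.resize(s[:,:,::-1],(500,500)))
print(tgt([545,-218,62],45,18))
E
```

```text
t: 8.75
position: [546.7, -204.9, 52.1]
orientation: [-3.141, -0.786, 1.394]
wrist_force: [-0.2, -0.4, -0.5]
width: 0.622
grip_force: 63.2
t: 9.0
position: [546.8, -206.5, 51.4]
orientation: [3.14, -0.786, 1.394]
wrist_force: [0.2, 1.0, -0.7]
width: 0.621
grip_force: 63.2
t: 9.25
position: [546.7, -206.4, 49.9]
orientation: [3.141, -0.787, 1.393]
wrist_force: [-0.1, -0.6, 0.9]
width: 0.622
grip_force: 63.3
t: 9.5
position: [546.7, -206.5, 49.9]
orientation: [3.14, -0.788, 1.393]
wrist_force: [-1.3, -2.1, 6.4]
width: 0.623
grip_force: 63.7
(array([0.03, 0.03, 0.12]), array([ 0.13, -0.12, -0.05]))
```

View pics/stand.png

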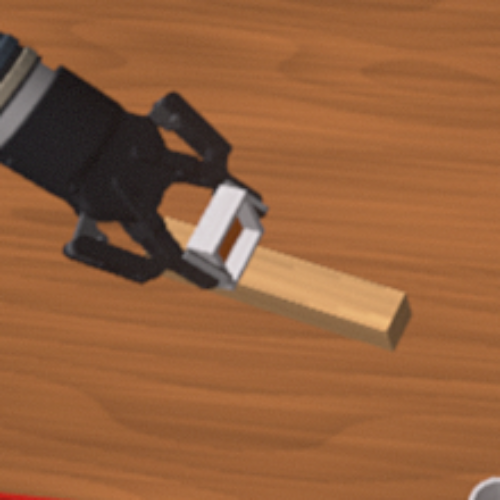

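The cover stands on the bar at about (228,235) in the crop, with contact at about 6 N. Releasing.

```bash
python3 -m jog '[[[0,0,0],[0,0,0]],[[0,0,0],[0,0,0]],[[0,0,0],[0,0,0]]]' 5.6 20
python3 -m jog '[[[0,0,0],[0,0,0]],[[0,0,0],[0,0,0]],[[0,0,0],[0,0,0]],[[0,0,0],[0,0,0]],[[0,0,0],[0,0,0]]]' 8.54 60
python3 -m jog '[[[0,0,-1],[0,0,0]],[[0,0,-2],[0,0,0]],[[0,0,-3],[0,0,0]],[[0,0,-3.5],[0,0,0]],[[0,0,-3.5],[0,0,0]],[[0,0,0],[0,0,0]],[[0,0,0],[0,0,0]]]'
python3 - <<'E'
from h import *
s=camera("scene")["pixels"][140:360,60:280]
cv2.imwrite("pics/stand2.png",cv2.resize(s[:,:,::-1],(500,500)))
E
```

```text
t: 9.8
position: [546.4, -205.8, 48.7]
orientation: [-3.141, -0.787, 1.392]
wrist_force: [0.1, 1.2, -0.2]
width: 0.655
grip_force: 0.0
t: 10.22
position: [546.5, -205.9, 49.0]
orientation: [3.142, -0.787, 1.393]
wrist_force: [0.2, 0.1, -1.1]
width: 1.002
grip_force: 0.0
t: 10.8
position: [530.5, -299.5, 142.6]
orientation: [3.136, -0.783, 1.394]
wrist_force: [-0.3, 1.2, 0.1]
width: 0.997
grip_force: 0.0
```

View pics/stand2.png

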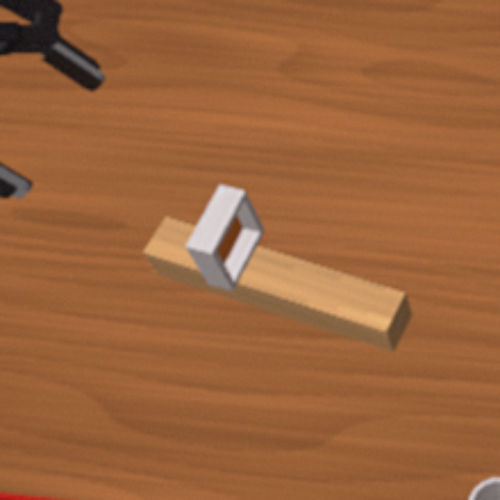

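It stands steadily at (228,235) in the crop. I'll go over it and come in from the other side.

```bash
python3 -m jog '[[[2.3,0,-2.3],[0,0,0]],[[2.3,0,-2.3],[0,0,0]],[[2.3,0,-2.3],[0,0,0]],[[0,0,0],[0,-7,0]],[[0,0,0],[0,-7,0]],[[0,0,0],[0,-7,0]],[[0,0,0],[0,-7,0]],[[0,0,0],[0,-7,0]]]'
python3 -m jog '[[[0,0,0],[0,-7,0]],[[0,0,0],[0,-7,0]],[[0,0,0],[0,-7,0]],[[0,0,0],[0,-7,0]],[[0,0,0],[0,-7,0]],[[0,0,0],[0,-7,0]],[[0,0,0],[0,-7,0]],[[0,0,0],[0,-7,0]]]'
python3 -m jog '[[[0,0,0],[0,0,0]],[[0,0,0],[0,0,0]]]'
python3 - <<'E'
from h import *
print(tgt([544.5,-218.5,62],-45,-70))
E
```

```text
t: 11.52
position: [529.6, -295.6, 237.8]
orientation: [-3.141, -0.172, 1.393]
wrist_force: [0.3, 0.1, 0.2]
width: 0.996
grip_force: 0.0
t: 12.18
position: [529.8, -294.9, 238.0]
orientation: [-3.141, 0.806, 1.396]
wrist_force: [-0.8, -0.5, -0.3]
width: 1.001
grip_force: 0.0
t: 12.35
position: [529.3, -294.2, 235.6]
orientation: [-3.132, 0.797, 1.403]
wrist_force: [0.3, 0.9, 0.8]
width: 1.004
grip_force: 0.0
(array([17.73,  0.27, -0.4 ]), array([-0.22,  0.68,  0.35]))
```

```bash
python3 -m jog '[[[3.5,0.05,-0.1],[0,0.7,0.3]],[[3.5,0.05,-0.1],[0,0,0]],[[3.5,0.05,-0.1],[0,0,0]],[[3.5,0.05,0],[0,0,0]],[[3.5,0.05,0],[0,0,0]],[[0,0,0],[0,0,0]],[[0,0,0],[0,0,0]]]'
python3 - <<'E'
from h import *
print(tgt([544.5,-218.5,62],-45,18))
E
```

```text
t: 12.93
position: [555.4, -174.1, 115.1]
orientation: [3.14, 0.787, 1.388]
wrist_force: [-0.8, -0.5, -0.3]
width: 0.999
grip_force: 0.0
(array([ 0.54, -0.27,  8.78]), array([-0.18,  0.11, -0.25]))
```

```bash
python3 -m jog '[[[0.5,-0.27,0],[-0.2,0,-0.2]],[[0,0,2.2],[0,0,0]],[[0,0,2.2],[0,0,0]],[[0,0,2.2],[0,0,0]],[[0,0,2.2],[0,0,0]],[[0,0,0],[0,0,0]],[[0,0,0],[0,0,0]]]'
python3 -m jog '[[[0,0,0],[0,0,0]],[[0,0,0],[0,0,0]],[[0,0,0],[0,0,0]],[[0,0,0],[0,0,0]],[[0,0,0],[0,0,0]],[[0,0,0],[0,0,0]],[[0,0,0],[0,0,0]],[[0,0,0],[0,0,0]]]' 4 60
python3 - <<'E'
from h import *
s=camera("scene")["pixels"][140:360,60:280]
cv2.imwrite("pics/grip2.png",cv2.resize(s[:,:,::-1],(500,500)))
print(tgt([544.5,-218.5,62],-45,18))
E
```

```text
t: 13.52
position: [542.1, -233.7, 51.2]
orientation: [3.136, 0.789, 1.386]
wrist_force: [0.3, 1.2, -0.0]
width: 0.997
grip_force: 0.0
t: 14.18
position: [543.7, -231.4, 52.0]
orientation: [3.134, 0.791, 1.389]
wrist_force: [0.2, 2.0, 5.6]
width: 0.63
grip_force: 62.9
(array([ 0.21, -0.15,  0.18]), array([ 0.25,  0.3 , -0.2 ]))
```

View pics/grip2.png

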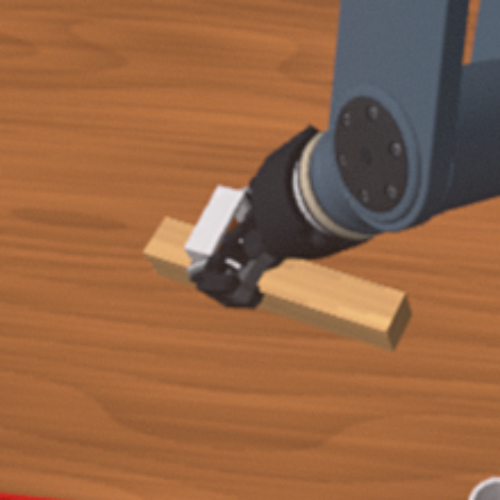

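```bash
python3 -m jog '[[[-0.7,0,-0.7],[0,0,0]],[[-2,0,-2],[0,0,0]],[[-2.5,0,-2.5],[0,0,0]],[[-2.5,0,-2.5],[0,0,0]],[[-2.5,0,-2.5],[0,0,0]],[[0,0,0],[0,7,0]],[[0,0,0],[0,7,0]],[[0,0,0],[0,7,0]]]'
python3 -m jog '[[[0,0,0],[0,7,0]],[[0,0,0],[0,7,0]],[[0,0,0],[0,7,0]],[[0,0,0],[0,7,0]],[[0,0,0],[0,7,0]],[[0,0,0],[0,7,0]],[[0,0,0],[0,7,0]],[[0,0,0],[0,7,0]]]'
python3 -m jog '[[[0,0,0],[0,6.5,0]],[[0,0,0],[0,6.5,0]],[[0,0,0],[0,0,0]],[[0,0,0],[0,0,0]]]'
cat >> h.py <<'E'
OFF=np.array([2.1,-1.5,-16.2])
def place(c): return rel(np.array(c)-ori(45).apply(OFF),ori(45))
E
python3 - <<'E'
from h import *
print(place([491,96,115]),monitor.get_state()["position"],monitor.get_state()["qpos"])
E
```

```text
t: 14.9
position: [543.3, -229.6, 196.6]
orientation: [3.133, 0.417, 1.394]
wrist_force: [-0.1, -0.9, -1.4]
width: 0.621
grip_force: 62.8
t: 15.57
position: [542.7, -231.7, 196.4]
orientation: [3.132, -0.559, 1.399]
wrist_force: [-0.1, 0.9, -1.5]
width: 0.626
grip_force: 62.8
t: 15.9
position: [541.8, -231.7, 193.6]
orientation: [3.139, -0.781, 1.395]
wrist_force: [0.2, 0.2, -0.8]
width: 0.621
grip_force: 62.8
(array([ 16.54, -10.68,  29.26]), array([0.17, 0.23, 0.  ])) [ 541.77 -231.74  193.58] [-0.88  0.73  1.42  0.57  1.57 -0.88]
```

```bash
python3 -m jog '[[[1.65,-1.07,2.92],[0,0,0]],[[1.65,-1.07,2.92],[0,0,0]],[[1.65,-1.07,2.92],[0,0,0]],[[1.65,-1.07,2.92],[0,0,0]],[[1.65,-1.07,2.92],[0,0,0]],[[1.65,-1.07,2.92],[0,0,0]],[[1.65,-1.07,2.92],[0,0,0]],[[1.65,-1.07,2.92],[0,0,0]]]'
python3 -m jog '[[[1.65,-1.07,2.92],[0.2,0.2,0]],[[1.65,-1.07,2.92],[0,0,0]],[[0,0,0],[0,0,0]],[[0,0,0],[0,0,0]],[[0,0,0],[0,0,0]]]'
python3 - <<'E'
from h import *
print(place([491,96,115]),place([491,96,50]))
t=camera("top");s=camera("scene")
cv2.imwrite("pics/over.png",cv2.resize(np.hstack([t["pixels"][140:360,150:370],s["pixels"][140:360,240:460]])[:,:,::-1],(800,400)))
for n,c in(("top",t),("scene",s)):
    hsv=cv2.cvtColor(c["pixels"],cv2.COLOR_RGB2HSV);m=((hsv[...,0]>5)&(hsv[...,0]<16)&(hsv[...,1]>215)&(hsv[...,2]>180)).astype(np.uint8)
    nl,_,st,ce=cv2.connectedComponentsWithStats(m)
    for i in range(1,nl):
        if st[i,4]>80: print(n,st[i],ce[i],ray(c,ce[i],111))
E
```

```text
t: 16.57
position: [503.5, 40.6, 122.7]
orientation: [3.131, -0.778, 1.404]
wrist_force: [0.9, 1.0, -0.4]
width: 0.62
grip_force: 62.9
t: 16.98
position: [494.7, 105.9, 104.4]
orientation: [3.135, -0.783, 1.403]
wrist_force: [0.6, 0.1, -0.3]
width: 0.619
grip_force: 63.2
(array([-0.19, -0.04,  0.14]), array([0.03, 0.13, 0.36])) (array([-4.78, -0.07,  4.74]), array([0.03, 0.13, 0.36]))
scene [342 206  27  21 384] [355.04 215.86] [[487.13  96.67 111.  ]]
scene [463 270  27  24 426] [476.04 281.77] [[585.5 280.1 111. ]]
```

View pics/over.png

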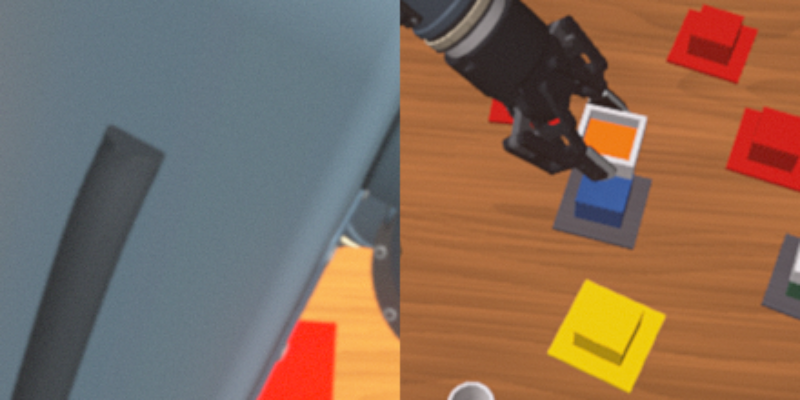

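The orange hollow faces up, over the blue block (scene pixel (355,216)). Lowering.

```bash
python3 -m jog '[[[-1.2,0,1.2],[0,0,0.3]],[[-1.2,0,1.2],[0,0,0]],[[-1.2,0,1.2],[0,0,0]],[[-1.2,-0.05,1.2],[0,0,0]],[[0,0,0],[0,0,0]],[[0,0,0],[0,0,0]],[[0,0,0],[0,0,0]]]'
python3 -m jog '[[[-0.07,0,0.07],[0,0,0]],[[0,0,0],[0,0,0]],[[0,0,0],[0,0,0]]]'
python3 -m jog '[[[-0.07,0,0.07],[0,0,0]],[[0,0,0],[0,0,0]],[[0,0,0],[0,0,0]]]'
python3 - <<'E'
from h import *
print(place([491,96,45]))
E
```

```text
t: 17.67
position: [494.3, 104.3, 35.7]
orientation: [-3.14, -0.785, 1.39]
wrist_force: [-0.6, -0.3, -1.0]
width: 0.619
grip_force: 65.5
t: 17.92
position: [493.8, 105.3, 35.0]
orientation: [-3.14, -0.785, 1.391]
wrist_force: [-0.1, -0.2, -0.5]
width: 0.623
grip_force: 65.5
t: 18.17
position: [493.5, 105.5, 33.7]
orientation: [-3.138, -0.785, 1.391]
wrist_force: [-0.6, -0.1, -1.0]
width: 0.625
grip_force: 65.5
(array([-0.11,  0.07,  0.13]), array([-0.02,  0.01, -0.16]))
```

```bash
python3 -m jog '[[[-0.07,0,0.07],[0,0,0]],[[0,0,0],[0,0,0]],[[0,0,0],[0,0,0]]]'
python3 -m jog '[[[-0.05,0,0.05],[0,0,0]],[[0,0,0],[0,0,0]],[[0,0,0],[0,0,0]]]'
python3 -m jog '[[[-0.05,0,0.05],[0,0,0]],[[0,0,0],[0,0,0]],[[0,0,0],[0,0,0]]]'
```

```text
t: 18.42
position: [493.6, 105.8, 33.6]
orientation: [-3.139, -0.787, 1.391]
wrist_force: [-0.9, -1.2, 6.2]
width: 0.625
grip_force: 66.3
t: 18.67
position: [493.7, 105.9, 33.6]
orientation: [-3.14, -0.789, 1.391]
wrist_force: [-1.4, -3.5, 10.7]
width: 0.618
grip_force: 66.9
t: 18.92
position: [493.6, 105.9, 33.6]
orientation: [-3.14, -0.79, 1.391]
wrist_force: [-2.7, -5.6, 15.7]
width: 0.618
grip_force: 67.6
```

Contact. Relieve the pressing a little, release, retreat and look.

```bash
python3 -m jog '[[[0.08,0,-0.08],[0,0,0]],[[0,0,0],[0,0,0]]]'
python3 -m jog '[[[0,0,0],[0,0,0]],[[0,0,0],[0,0,0]],[[0,0,0],[0,0,0]]]' 5.6 20
python3 -m jog '[[[0,0,0],[0,0,0]],[[0,0,0],[0,0,0]],[[0,0,0],[0,0,0]],[[0,0,0],[0,0,0]],[[0,0,0],[0,0,0]]]' 8.54
python3 -m jog '[[[0,0,-1],[0,0,0]],[[0,0,-2],[0,0,0]],[[0,0,-3],[0,0,0]],[[0,0,-4],[0,0,0]],[[0,0,-4],[0,0,0]],[[0,0,-4],[0,0,0]],[[0,0,-4],[0,0,0]],[[0,0,-4],[0,0,0]]]'
python3 -m jog '[[[0,0,-4],[0,0,0]],[[0,0,0],[0,0,0]],[[0,0,0],[0,0,0]]]'
python3 - <<'E'
from h import *
s=camera("scene")
cv2.imwrite("pics/done.png",cv2.resize(s["pixels"][140:400,200:540][:,:,::-1],(680,520)))
for n,c in(("top",camera("top")),("scene",s)):
    hsv=cv2.cvtColor(c["pixels"],cv2.COLOR_RGB2HSV);R=(225,225,290,290) if n=="top" else (320,205,390,265)
    w=((hsv[...,1]<50)&(hsv[...,2]>110)).astype(np.uint8);print(n,"rim",rect(c,blob(w,R),55))
    m=((hsv[...,0]>5)&(hsv[...,0]<16)&(hsv[...,1]>215)&(hsv[...,2]>180)).astype(np.uint8);print(n,"orange",rect(c,blob(m,R),41))
E
```

```text
t: 19.08
position: [493.6, 105.7, 33.6]
orientation: [-3.139, -0.787, 1.391]
wrist_force: [-2.7, -4.2, 9.4]
width: 0.625
grip_force: 66.8
t: 19.33
position: [493.4, 105.5, 32.1]
orientation: [-3.138, -0.785, 1.39]
wrist_force: [0.5, 0.1, -0.4]
width: 0.655
grip_force: 0.0
t: 19.75
position: [493.5, 105.5, 32.3]
orientation: [-3.138, -0.785, 1.39]
wrist_force: [-1.0, -0.2, -0.3]
width: 1.002
grip_force: 0.0
t: 20.42
position: [460.1, -77.1, 218.1]
orientation: [-3.137, -0.784, 1.388]
wrist_force: [0.7, -0.1, -0.5]
width: 1.001
grip_force: 0.0
t: 20.67
position: [456.6, -105.7, 245.8]
orientation: [3.14, -0.782, 1.391]
wrist_force: [0.0, -0.4, -0.6]
width: 1.002
grip_force: 0.0
top rim [483.25  91.67  72.21  73.84  79.78]Traceback (most recent call last):
  File "<stdin>", line 7, in <module>
  File "h.py", line 13, in blob
    return max(cs,key=cv2.contourArea)
ValueError: max() iterable argument is empty
```

View pics/done.png

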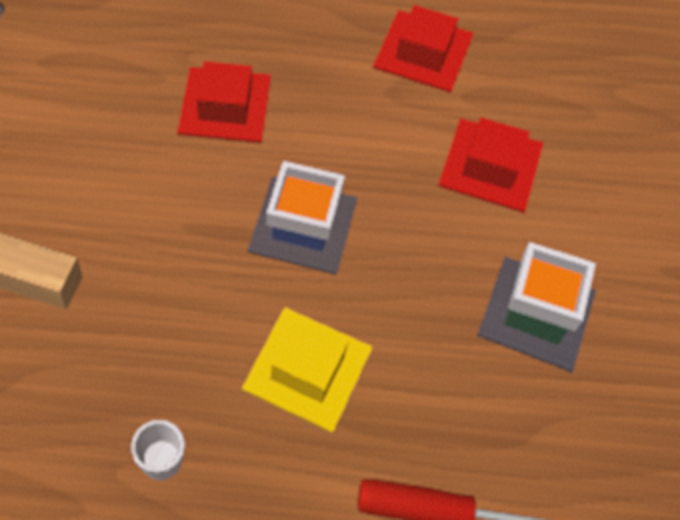

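The cover lies hollow up on the blue block (crop (305,198)), flat and square with it. A quick check of the centring before handing in.

```bash
python3 - <<'E'
from h import *
c=camera("scene");hsv=cv2.cvtColor(c["pixels"],cv2.COLOR_RGB2HSV)
w=((hsv[...,1]<60)&(hsv[...,2]>150)).astype(np.uint8);R=(320,205,390,265)
r=blob(w,R);print("rim",rect(c,r,55))
q=np.array([[285,162],[344,180],[330,224],[269,205]])/2+[200,140]
P=ray(c,q,55);print(P[:,:2],P.mean(0))
E
```

```text
rim [491.34  96.08  55.42  55.81  79.75]
[[461.17  76.68]
 [474.36 127.84]
 [518.68 118.46]
 [505.55  66.87]] [489.94  97.46  55.  ]
```

Rim centre is at (491.3, 96.1) and the block at (491, 96), with matching angle.

```bash
python3 -c "
from bench import ticket
print(ticket.finish_job())"
```

```text
the job is handed in; nothing more can be done
None
```

The cover is turned over and lies hollow side up on the blue block, flat and square with it, centred to within about 1 mm as measured. It has been let go, and the job is handed in at about 21 s; the hand-in gave no verdict.

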